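# Bring the cork-stoppered jars from the packed crate on the clamped carriage

## Task

Open the carriage's clamp lever, slide the carriage to the two-finned loading mark and clamp it there; then lift every jar with a tall cork stopper out of the packed crate and stand them all upright on the carriage's tray, leaving the flat-lidded jars in the crate. When all are aboard, open the clamp again, slide the carriage to the single-finned delivery mark and clamp it fully shut. The jars are glass, so set them down without dropping them, never force the carriage along while it is clamped or clamp it elsewhere than at the marks, and leave the bowl and the bearing wheel where they are.

Things in the scene. Friction and masses are not known exactly. Their poses are not given: they have to be found in the camera images.
- crate: open plywood crate, 195 x 195 mm outside, inner 177 mm square, walls 9 mm thick and 52 mm high above the table, floor top 8 mm above the table; fixed to the table. Origin: centre of its underside; x, y along its sides, z up. It holds nine places, 3 x 3 at 58.6 mm pitch (centres at -58.6, 0, +58.6 mm along x and y); jars fill them side by side, touching, and any jar may be in any place; up to two places may be empty.
- tray (a point): centre of the carriage's tray, on its floor (46 mm above the table, inside 150 x 150 mm, rim 14 mm high and 4 mm thick); x along the rail, away from the robot, y to the left, z up. It has room for four jars, two by two (37 mm either way from the centre).
- carriage (a joint): travel of the carriage along the rail, 0 to 0.16 m, growing away from the robot (the rail's x). Slides with about 4 N when the clamp is open. In this model the clamp adds no resistance: treat a clamped carriage as fixed, do not push it along, and do not leave it clamped between the marks.
- pull_post (a point): centre of the top of the square black post (24 x 24 mm, sides along the rail's x and y, 117 mm above the table, rising 73 mm above the carriage's wing) fixed on the carriage: take hold of it from above to slide the carriage
- clamp (a joint): angle of the carriage's clamp lever, rad: 0 = clamped (lever lies along the rail, pointing away from the robot), 1.571 = fully open (lever points to the left, along the rail's +y, away from the tray); turns about a vertical axis and stays where it is left; needs about 2 N at the knob
- lever_knob (a point): centre of the top of the clamp lever's upright round black knob, 22 mm diameter, its top 117 mm above the table; the knob rises 55 mm above the lever arm; 70 mm from the lever's pivot, turns with the lever
- lever_pivot (a point): the vertical axis of the clamp lever, at the top of the lever arm (62 mm above the table), in line with the pull post, 47 mm from it along the rail's x and 125 mm to the left (+y) of the tray's centre; moves with the carriage
- pointer (a point): tip of the white pointer on the carriage's right-hand (-y) edge, level with the tray's centre along the rail; it shows against the marks
- fork_mark_point (a point): the loading mark: middle of a small steel plate with two upright fins 25 mm apart, on the ledge along the rail's right side, always nearer the robot than the other mark; the carriage is at it when the pointer stands level with the middle between the fins, measured along the rail; x, y as the rail's
- fin_mark_point (a point): the delivery mark: a small steel plate with a single upright fin, on the same ledge, farther from the robot; the carriage is at it when the pointer stands level with the fin, measured along the rail; x, y as the rail's
- cork_jar0: closed glass jar, 58 mm diameter and 56 mm high to its flat shoulder, with an upright cork stopper 26 mm diameter rising 44 mm above the shoulder, firmly fixed (lift the jar by it); 100 mm high in all, 0.25 kg. Origin: centre of its underside, z up. It may be absent.
- cork_jar1: closed glass jar, 58 mm diameter and 56 mm high to its flat shoulder, with an upright cork stopper 26 mm diameter rising 44 mm above the shoulder, firmly fixed (lift the jar by it); 100 mm high in all, 0.25 kg. Origin: centre of its underside, z up. It may be absent.
- cork_jar2: closed glass jar, 58 mm diameter and 56 mm high to its flat shoulder, with an upright cork stopper 26 mm diameter rising 44 mm above the shoulder, firmly fixed (lift the jar by it); 100 mm high in all, 0.25 kg. Origin: centre of its underside, z up. It may be absent.
- cork_jar3: closed glass jar, 58 mm diameter and 56 mm high to its flat shoulder, with an upright cork stopper 26 mm diameter rising 44 mm above the shoulder, firmly fixed (lift the jar by it); 100 mm high in all, 0.25 kg. Origin: centre of its underside, z up. It may be absent.
- lid_jar0: glass jar of the same body (58 mm diameter, 56 mm high) with a wide flat metal lid, 52 mm diameter and 10 mm high, 66 mm in all; stays in the crate. Origin: centre of its underside.
- lid_jar1: glass jar of the same body (58 mm diameter, 56 mm high) with a wide flat metal lid, 52 mm diameter and 10 mm high, 66 mm in all; stays in the crate. Origin: centre of its underside.
- lid_jar2: glass jar of the same body (58 mm diameter, 56 mm high) with a wide flat metal lid, 52 mm diameter and 10 mm high, 66 mm in all; stays in the crate. Origin: centre of its underside.
- lid_jar3: glass jar of the same body (58 mm diameter, 56 mm high) with a wide flat metal lid, 52 mm diameter and 10 mm high, 66 mm in all; stays in the crate. Origin: centre of its underside.
- lid_jar4: glass jar of the same body (58 mm diameter, 56 mm high) with a wide flat metal lid, 52 mm diameter and 10 mm high, 66 mm in all; stays in the crate. Origin: centre of its underside.
- bowl: empty steel bowl, 110 mm wide, 45 mm high; bystander, leave alone. Origin: centre of its underside.
- bearing: steel bearing wheel lying flat, 64 mm diameter, 18 mm high; bystander, leave alone. Origin: centre of its underside.
Not all that is in view belongs to the job. What is shaped like the lid_jar0 but purple or turquoise is not meant.

How it is judged (in metres and radians):
On the way, in this order (a step that is already met when the one before it is completed fails the run):
1. the clamp lever is opened (past 1.2 rad) (value of joint clamp above 1.2 rad), for 0.1 s.
2. the carriage stands at the two-finned mark (within 8 mm), clamped (lever under 0.15 rad) (x of pointer in the frame of fork_mark_point between -0.008 and 0.008 m and value of joint clamp below 0.15 rad and velocity of joint carriage between -0.01 and 0.01 m/s), for 0.2 s.
3. every cork-stoppered jar stands released on the tray, with the carriage still clamped at the two-finned mark (x of cork_jar0 in the frame of tray between -0.06 and 0.06 m and y of cork_jar0 in the frame of tray between -0.06 and 0.06 m and z of cork_jar0 in the frame of tray between -0.006 and 0.006 m and angle between each of cork_jar0, cork_jar1, cork_jar2, cork_jar3's own z axis and vertical below 0.12 rad and linear speed of each of cork_jar0, cork_jar1, cork_jar2, cork_jar3 below 0.03 m/s and x of cork_jar1 in the frame of tray between -0.06 and 0.06 m and y of cork_jar1 in the frame of tray between -0.06 and 0.06 m and z of cork_jar1 in the frame of tray between -0.006 and 0.006 m and x of cork_jar2 in the frame of tray between -0.06 and 0.06 m and y of cork_jar2 in the frame of tray between -0.06 and 0.06 m and z of cork_jar2 in the frame of tray between -0.006 and 0.006 m and x of cork_jar3 in the frame of tray between -0.06 and 0.06 m and y of cork_jar3 in the frame of tray between -0.06 and 0.06 m and z of cork_jar3 in the frame of tray between -0.006 and 0.006 m and contact force between the fingers and cork_jar0 below 0.05 N and contact force between the fingers and cork_jar1 below 0.05 N and contact force between the fingers and cork_jar2 below 0.05 N and contact force between the fingers and cork_jar3 below 0.05 N and x of pointer in the frame of fork_mark_point between -0.008 and 0.008 m and value of joint clamp below 0.15 rad), for 0.2 s.
4. the clamp lever is opened again (value of joint clamp above 1.2 rad), for 0.1 s.
5. the carriage stands at the single-finned mark (within 8 mm), clamped (x of pointer in the frame of fin_mark_point between -0.008 and 0.008 m and value of joint clamp below 0.15 rad and velocity of joint carriage between -0.01 and 0.01 m/s), for 0.2 s.
At the end, for the whole second after the job is handed in: All cork-stoppered jars stand upright (within 0.12 rad) and still on the tray; the pointer is within 8 mm of the single-finned mark along the rail; the clamp lever is under 0.15 rad; all flat-lidded jars are still upright in the crate (all of step 5 and x of cork_jar0 in the frame of tray between -0.06 and 0.06 m and y of cork_jar0 in the frame of tray between -0.06 and 0.06 m and z of cork_jar0 in the frame of tray between -0.006 and 0.006 m and angle between each of cork_jar0, cork_jar1, cork_jar2, cork_jar3's own z axis and vertical below 0.12 rad and linear speed of each of cork_jar0, cork_jar1, cork_jar2, cork_jar3 below 0.03 m/s and x of cork_jar1 in the frame of tray between -0.06 and 0.06 m and y of cork_jar1 in the frame of tray between -0.06 and 0.06 m and z of cork_jar1 in the frame of tray between -0.006 and 0.006 m and x of cork_jar2 in the frame of tray between -0.06 and 0.06 m and y of cork_jar2 in the frame of tray between -0.06 and 0.06 m and z of cork_jar2 in the frame of tray between -0.006 and 0.006 m and x of cork_jar3 in the frame of tray between -0.06 and 0.06 m and y of cork_jar3 in the frame of tray between -0.06 and 0.06 m and z of cork_jar3 in the frame of tray between -0.006 and 0.006 m and x of lid_jar0 in the frame of crate between -0.085 and 0.085 m and y of lid_jar0 in the frame of crate between -0.085 and 0.085 m and z of each of lid_jar0, lid_jar1, lid_jar2, lid_jar3, lid_jar4 in the frame of crate below 0.02 m and angle between each of lid_jar0, lid_jar1, lid_jar2, lid_jar3, lid_jar4's own z axis and vertical below 0.2 rad and x of lid_jar1 in the frame of crate between -0.085 and 0.085 m and y of lid_jar1 in the frame of crate between -0.085 and 0.085 m and x of lid_jar2 in the frame of crate between -0.085 and 0.085 m and y of lid_jar2 in the frame of crate between -0.085 and 0.085 m and x of lid_jar3 in the frame of crate between -0.085 and 0.085 m and y of lid_jar3 in the frame of crate between -0.085 and 0.085 m and x of lid_jar4 in the frame of crate between -0.085 and 0.085 m and y of lid_jar4 in the frame of crate between -0.085 and 0.085 m); the robot touches nothing.
It fails at once if the carriage was forced along clamped, or clamped more than 20 mm away from both marks: lever shut while the carriage stands neither where it started nor near a mark (value of joint clamp below 0.3 rad and distance of pull_post from where it was at the start of the episode above 0.02 m and (x of pointer in the frame of fork_mark_point below -0.02 m or x of pointer in the frame of fork_mark_point above 0.02 m) and (x of pointer in the frame of fin_mark_point below -0.02 m or x of pointer in the frame of fin_mark_point above 0.02 m)).
It fails at once if a lidded jar taken out of the crate (z of any of lid_jar0, lid_jar1, lid_jar2, lid_jar3, lid_jar4 in the frame of crate above 0.05 m).
It fails at once if the bowl or the bearing wheel shifted by more than 30 mm (distance of any of bowl, bearing from where it was at the start of the episode above 0.03 m).
It fails at once if a cork-stoppered jar let fall from more than about 25 mm above the tray ((contact force between cork_jar0 and anything else below 0.01 N and height (world z) of cork_jar0 above 0.073 m) or (contact force between cork_jar1 and anything else below 0.01 N and height (world z) of cork_jar1 above 0.073 m) or (contact force between cork_jar2 and anything else below 0.01 N and height (world z) of cork_jar2 above 0.073 m) or (contact force between cork_jar3 and anything else below 0.01 N and height (world z) of cork_jar3 above 0.073 m)).
Of cork_jar0, cork_jar1, cork_jar2, cork_jar3 only 2 to 4 are there at a start; the rules pass over those that are not, and their reading is None.
At some moment in a run one of cork_jar0, cork_jar1, cork_jar2, cork_jar3 may be knocked a few centimetres aside while the robot is not near it.
It also fails if it takes over 210 s, if anything falls off the work surface, if the arm or the gripper's body presses on something with over 40 N, if the wrist force passes 120 N, or if a joint passes its speed limit or range.

## Robot

A 6-joint arm with a two-finger parallel gripper is mounted at the origin on the work surface. World frame = base frame: x ahead of the robot, y to its left, z up, the work surface at z = 0. Lengths are in mm, angles in rad, forces in N, time in s.
With the tool pointing down it reaches from about 275 to 750 mm from the base axis. Payload 10.2 kg.
Tool frame: the origin (TCP) lies on the centre line of the jaws, within the pads' length; the fingertips stand 17 mm ahead of it and the grasp point (between the pads) lies 2 mm behind it; z points along the fingers, y is the line along which they close (so a half turn about z gives the same grasp; the last joint's range is limited). The gripper opens to 85 mm and grips with 20 to 120 N. Pads are 22 mm wide; open, the fingers measure 114 mm over their backs; the gripper's body (76 mm by 85 mm) begins 54 mm behind the grasp point. The pads swing forward as they close: fully open they stand 13 mm farther back than shut.
Start: joints at [1.053, 0.313, 1.498, -0, 1.331, -0.223], TCP at [152.551, 502.354, 248.294] pointing down, gripper open.
Joint ranges: [-2.94, 2.94], [-0.97, 2.17], [0.19, 2.56], [-1.23, 4.37], [0.02, 3.11], [-2.88, 2.88]. Speed limits (rad/s): [2.39, 2.39, 3.01, 3.14, 3.14, 3.14].

## Interface

Orientations are given as a unit quaternion [w, x, y, z].
In Python, from rig import ctrl gives the robot as it stands. The module is installed in compiled form; this text tells all that it offers.
- The arm moves only by the shell command python3 -m jog 'ROWS' [FORCE]. ROWS is JSON, a list of rows, each an object with "delta_pos": the shift along the world's x, y, z in mm, a list of three; "angular": the turn, a rotation vector about the world's x, y, z in rad, a list of three; "fingers": the opening, from 0 (shut) to 1 (fully open). In form: [{"delta_pos": [tx, ty, tz], "angular": [rx, ry, rz], "fingers": fingers}, ...]. A call has 1 to 10 rows; each row is the pose to reach, as a shift and turn from the pose commanded when the call began; what a row does not reach only later rows make up. A row lasts 1/8 s, in which the tool goes at most 62.5 mm and 10.7 degrees, less where a joint would pass 70% of its speed; a pose out of reach is approached as far as the arm can. A call with a gripper value outside its range is refused whole. The fingers move at their own pace and stop on an object; FORCE is the grip in N (left out, the last holds). Time passes only in rows, so rows that repeat a pose let the fingers close. It gives the time, the measured TCP pose, the force, the opening and the grip force at its end, in the units of the state.
- ctrl.sense(): the state, without advancing time (a new reading comes with each control period).
- ctrl.capture(name): name is "side" or "top" or "wrist"; returns a dict with "pixels" (420x560x3 uint8, blue, green, red), "fx", "fy", "cx", "cy" (pixels), "R" (3x3) and "t" (3): a world point X has camera coordinates R X + t. Camera axes: x right, y down, z forward; pixel columns grow to the right and rows downward; lengths in mm; the calibration is good to about 2 mm. A picture is of the moment at which its call begins. There is no depth.
- ctrl.finish_job(): hands the job in; it is judged then, once.
The state is a dict: "time_s": time; "joints": joint angles; "dq": joint speeds; "tau": joint torques, N m; "eef_pos": TCP position; "ee_rot": TCP orientation; "force": force on the tool from outside, world axes, zero at the start; "wrist_torque": the same for the moment, N m; "grip_width": opening from 0.0 (shut) to 1.0 (fully open); "grip_force": force on a finger pad.
Only numpy, scipy, OpenCV 4.12 (cv2) and the standard library are available. Lean on these libraries where they do the work, as an engineer would, in place of code of your own. Each camera call takes 0.05 s, during which the arm holds its last target. There are 200 camera calls.

## Working session

There is one attempt and no reset: what is moved stays moved. The work goes in short steps, Python scripts to look and compute and a shell command to move; the robot and the scene stay as the last step left them, time stands still between calls to the robot, and variables do not carry over. Pictures are saved under pics/ and viewed, at most 14 in all, crops included, and the job is handed in when it is done.

```bash
mkdir -p pics
cat > h.py <<'E'
import numpy as np, cv2, json
from rig import ctrl
def cap(n,f):
    c=ctrl.capture(n); cv2.imwrite(f'pics/{f}.png',c['pixels'])
    d={k:np.array(c[k]).tolist() for k in('fx','fy','cx','cy','R','t')}; json.dump(d,open(f'pics/{f}.json','w')); return c
def ray(f,u,v,z):
    c=json.load(open(f'pics/{f}.json')); R=np.array(c['R']);t=np.array(c['t'])
    d=R.T@np.array([(u-c['cx'])/c['fx'],(v-c['cy'])/c['fy'],1]); o=-R.T@t
    return (o+d*(z-o[2])/d[2]).round(1)
def proj(f,X):
    c=json.load(open(f'pics/{f}.json')); p=np.array(c['R'])@np.array(X,float)+np.array(c['t'])
    return (c['fx']*p[0]/p[2]+c['cx']).round(1),(c['fy']*p[1]/p[2]+c['cy']).round(1)
def crop(f,u0,v0,u1,v1,k,out):
    im=cv2.imread(f'pics/{f}.png')[v0:v1,u0:u1]; cv2.imwrite(f'pics/{out}.png',cv2.resize(im,None,fx=k,fy=k,interpolation=cv2.INTER_CUBIC))
E
python3 - <<'E'
from h import *
cap('top','top0');cap('side','side0')
print(ctrl.sense())
for n in('top0','side0'):
    c=json.load(open(f'pics/{n}.json'));print(n,c['fx'],-np.array(c['R']).T@np.array(c['t']))
E
```

```text
{'time_s': 0.1, 'joints': array([ 1.05258650e+00,  3.13366054e-01,  1.49836991e+00,  3.32726420e-05,
        1.33102606e+00, -2.23378537e-01]), 'dq': array([ 0.00155772, -0.00162069, -0.00205189, -0.00168814, -0.00019596,
        0.00085668]), 'tau': array([ 2.02882962e-03, -4.12902403e+01, -2.60142374e+01, -2.14898491e-04,
        3.10343217e-03, -1.78055299e-06]), 'eef_pos': array([152.43555128, 502.1534858 , 247.80331365]), 'ee_rot': array([-2.26922318e-04,  1.46886195e-01,  9.89153226e-01, -5.39090540e-04]), 'force': array([-0.09680424,  0.41006156,  0.08593271]), 'wrist_torque': array([-0.00382374,  0.03202937,  0.02176074]), 'grip_force': 0.0, 'grip_width': 1.0000988399164983}
top0 397.2209226078685 [ 377.03127776    9.56521567 1188.31009052]
side0 417.3884174979376 [ 278.86859199 -832.59862799  642.78971634]
```

View pics/top0.png

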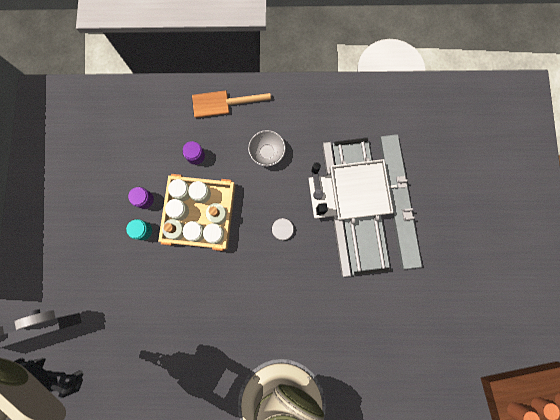

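View pics/side0.png

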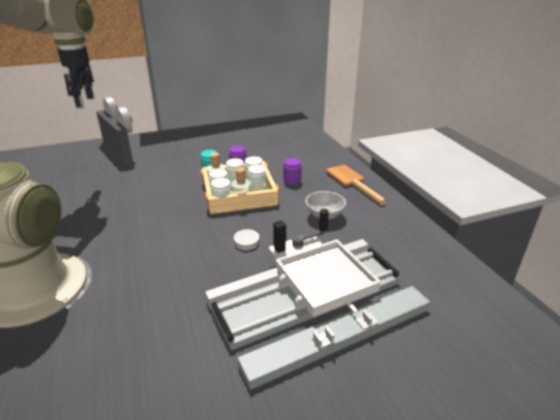

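The top view shows two cork jars at about (216,212) and (169,228), and five white lids in the crate. The purple and turquoise jars at (193,151), (139,197) and (137,229) are decoys. The carriage tray is at (361,191), the post is the square at (321,210), the knob is at (316,168), and the marks are at (408,213) and (402,182). I'll take close crops to check.

Run:
```python
from h import *
crop('top0',300,125,430,285,5,'a'); a=cv2.imread('pics/a.png'); cv2.imwrite('pics/a.png',a[0:600])
crop('top0',150,165,250,255,6,'b')
```

```text
(no output)
```

View pics/a.png

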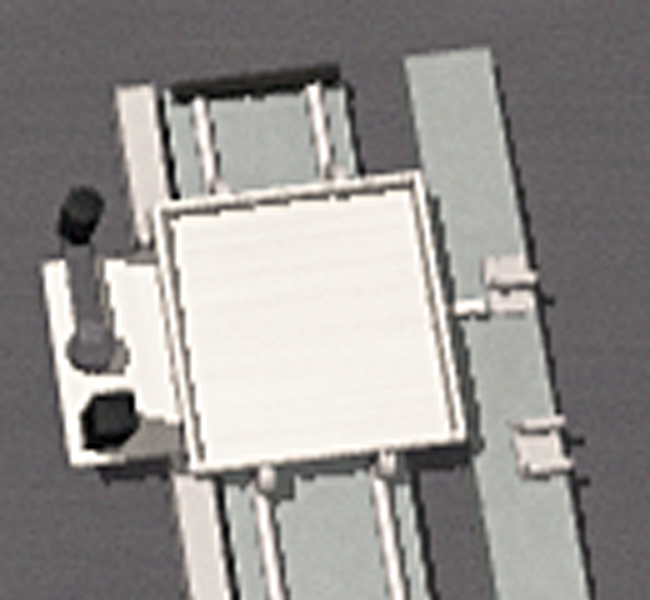

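View pics/b.png

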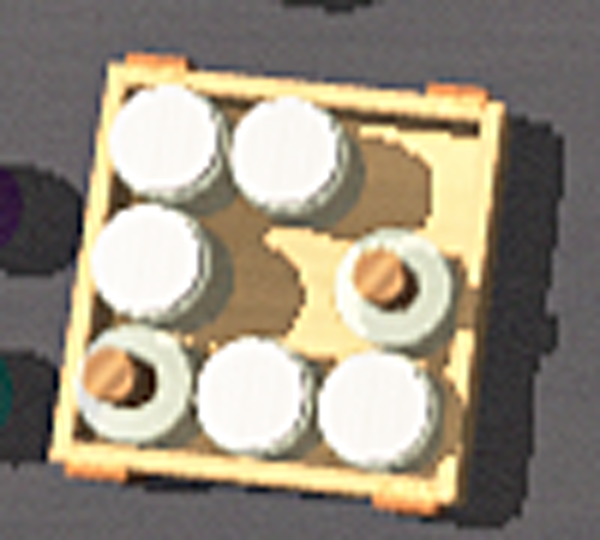

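Run:
```python
from h import *
A=lambda x,y,z:ray('top0',300+x/5,125+y/5,z)
B=lambda x,y,z:ray('top0',150+x/6,165+y/6,z)
print('knob',A(85,203,117),'post',A(118,415,117),'pivot',A(92,345,62))
cs=[(158,212),(418,176),(467,440),(195,472)]
for c in cs: print('tray rim',A(*c,60))
print('tray c',np.mean([A(*c,60) for c in cs],0))
print('ptr',[A(487,305,z) for z in(30,46)])
print('fin L',A(500,272,30),'R',A(538,280,40)); print('fork',A(540,428,40),A(548,468,40))
cb=[(115,65),(505,103),(462,505),(55,460)]
P=[B(*c,52) for c in cb];print('crate',P,np.mean(P,0))
print('corks',B(382,276,108),B(112,375,108))
print('lids',[B(*c,74) for c in[(168,138),(290,155),(150,262),(253,397),(378,408)]])
crop('side0',190,210,440,380,3.2,'c')
```

```text
knob [ 655.9 -101.1  117. ] post [ 537.1 -116.7  117. ] pivot [ 586.1 -109.2   62. ]
tray rim [ 665.1 -149.3   60. ]
tray rim [ 686.  -300.9   60. ]
tray rim [ 530.7 -321.5   60. ]
tray rim [ 512.7 -166.5   60. ]
tray c [ 598.625 -234.55    60.   ]
ptr [array([ 615.3, -346.1,   30. ]), array([ 612. , -341.2,   46. ])]
fin L [ 635.2 -354.8   30. ] R [ 628.1 -373.6   40. ]
fork [ 540.3 -369.8   40. ] [ 516.9 -373.1   40. ]
crate [array([643.9, 327.5,  52. ]), array([624. , 135.3,  52. ]), array([429. , 152.9,  52. ]), array([450.5, 348.2,  52. ])] [536.85  240.975  52.   ]
corks [530.9 184.5 108. ] [485.6 307.1 108. ]
lids [array([602.8, 294.3,  74. ]), array([594.3, 235.4,  74. ]), array([542.8, 300.6,  74. ]), array([478.5, 249.4,  74. ]), array([473.2, 190.4,  74. ])]
```

View pics/c.png

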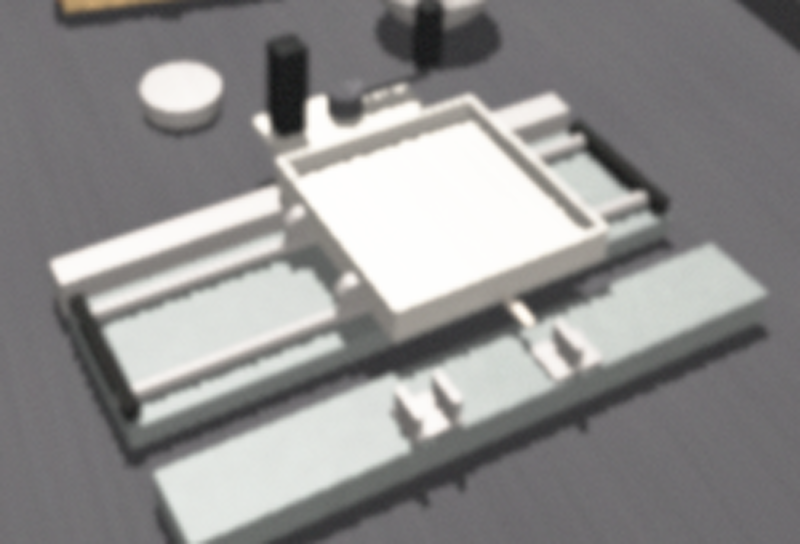

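The pointer and both marks are visible in the side view, with the fork nearer the robot than the carriage. Post, pivot and knob agree with the given dimensions (post −46 mm, y +125, knob at 70 mm radius), with rail yaw about 0.124. I'm moving above the knob now.

```bash
R='{"delta_pos":[503,-603,-18],"angular":[0,0,-1.15],"fingers":0.6}'; python3 -m jog '[{"delta_pos":[503,-603,-18],"angular":[0,0,-1.15],"fingers":0.6},{"delta_pos":[503,-603,-18],"angular":[0,0,-1.15],"fingers":0.6},{"delta_pos":[503,-603,-18],"angular":[0,0,-1.15],"fingers":0.6},{"delta_pos":[503,-603,-18],"angular":[0,0,-1.15],"fingers":0.6},{"delta_pos":[503,-603,-18],"angular":[0,0,-1.15],"fingers":0.6},{"delta_pos":[503,-603,-18],"angular":[0,0,-1.15],"fingers":0.6},{"delta_pos":[503,-603,-18],"angular":[0,0,-1.15],"fingers":0.6},{"delta_pos":[503,-603,-18],"angular":[0,0,-1.15],"fingers":0.6},{"delta_pos":[503,-603,-18],"angular":[0,0,-1.15],"fingers":0.6},{"delta_pos":[503,-603,-18],"angular":[0,0,-1.15],"fingers":0.6}]' 20
```

```text
time_s: 1.35
eef_pos: [553.8, 20.7, 233.7]
ee_rot: [-0.0, 0.661, 0.75, -0.0]
force: [0.4, 1.0, -0.0]
grip_width: 0.599
grip_force: 0.0
```

```bash
python3 -m jog '[{"delta_pos":[50,-60,0],"angular":[0,0,0],"fingers":0.6},{"delta_pos":[102,-122,0],"angular":[0,0,0],"fingers":0.6},{"delta_pos":[102,-122,0],"angular":[0,0,0],"fingers":0.6},{"delta_pos":[102,-122,0],"angular":[0,0,0],"fingers":0.6},{"delta_pos":[102,-122,0],"angular":[0,0,0],"fingers":0.6}]' && python3 -c "
from h import *
cap('wrist','w1');print(ctrl.sense()['eef_pos'])"
```

```text
time_s: 1.98
eef_pos: [654.4, -98.9, 233.6]
ee_rot: [-0.001, 0.661, 0.75, -0.0]
force: [-1.2, 0.4, -0.5]
grip_width: 0.6
grip_force: 0.0
[654.40994233 -98.55114295 234.02141868]
```

View pics/w1.png

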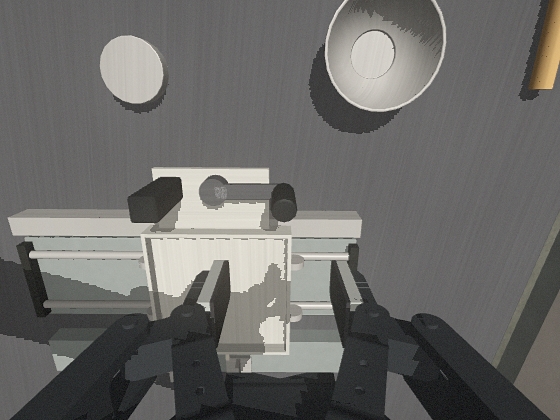

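Wrist view: the lever lies from the pivot at (214,190) to the knob, with the knob's top face at about (286,206). The post's top face is at about (146,208).

Run:
```python
from h import *
print(ray('w1',286,207,117),ray('w1',144,207,117),ray('w1',214,188,62))
print(proj('w1',[655.9,-101,117]),proj('w1',[537,-117,117]))
```

```text
[660.4 -97.1 117. ] [ 544.5 -112.   117. ] [ 590.7 -104.9   62. ]
(np.float64(280.0), np.float64(210.7)) (np.float64(135.0), np.float64(211.6))
```

```bash
python3 -m jog '[{"delta_pos":[4,1,-40],"angular":[0,0,0],"fingers":0.6},{"delta_pos":[4,1,-80],"angular":[0,0,0],"fingers":0.6},{"delta_pos":[4,1,-115],"angular":[0,0,0],"fingers":0.6},{"delta_pos":[4,1,-130],"angular":[0,0,0],"fingers":0.6},{"delta_pos":[4,1,-130],"angular":[0,0,0],"fingers":0.2},{"delta_pos":[4,1,-130],"angular":[0,0,0],"fingers":0.15},{"delta_pos":[4,1,-130],"angular":[0,0,0],"fingers":0.1},{"delta_pos":[4,1,-130],"angular":[0,0,0],"fingers":0},{"delta_pos":[4,1,-130],"angular":[0,0,0],"fingers":0}]' 20; python3 -c "
from h import *
cap('wrist','w2')"
```

```text
time_s: 3.15
eef_pos: [659.3, -98.4, 105.6]
ee_rot: [0.001, 0.661, 0.75, 0.001]
force: [-1.1, 2.2, 6.0]
grip_width: 0.252
grip_force: 21.6
```

View pics/w2.png

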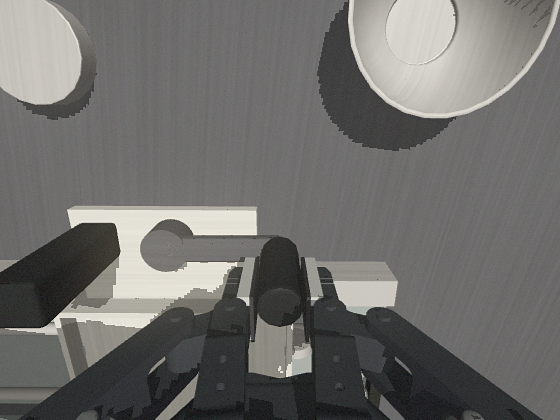

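The knob is held (opening 21 mm). Now I'll swing the lever open along its arc.

```bash
python3 -m jog '[{"delta_pos":[-4.3,16.9,0],"angular":[0,0,0],"fingers":0},{"delta_pos":[-12.6,32.2,0],"angular":[0,0,0],"fingers":0},{"delta_pos":[-24.5,45,0],"angular":[0,0,0],"fingers":0},{"delta_pos":[-39.2,54.5,0],"angular":[0,0,0],"fingers":0},{"delta_pos":[-55.8,60,0],"angular":[0,0,0],"fingers":0},{"delta_pos":[-73.2,61.2,0],"angular":[0,0,0],"fingers":0},{"delta_pos":[-73.2,61.2,0],"angular":[0,0,0],"fingers":0},{"delta_pos":[-73.2,61.2,0],"angular":[0,0,0],"fingers":0}]' 20; python3 -c "
from h import *
cap('top','t2');crop('t2',300,125,430,245,5,'t2c')"
```

```text
time_s: 4.2
eef_pos: [585.9, -37.6, 105.4]
ee_rot: [0.001, 0.661, 0.75, 0.0]
force: [-4.5, -0.4, 8.0]
grip_width: 0.244
grip_force: 19.8
```

View pics/t2c.png

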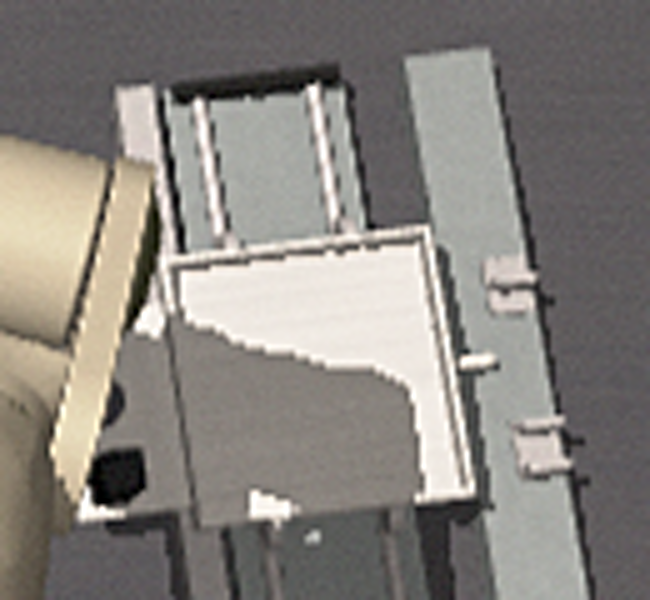

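The carriage slid back about 31 mm as the knob turned in the pads, so the lever has opened only partly. I'll loosen the grip and push the lever the rest of the way.

```bash
python3 -m jog '[{"delta_pos":[0,0,0],"angular":[0,0,0],"fingers":0.4},{"delta_pos":[0,0,0],"angular":[0,0,0],"fingers":0.4},{"delta_pos":[1,-8,0],"angular":[0,0,0],"fingers":0.4},{"delta_pos":[-7,-7,0],"angular":[0,0,0],"fingers":0.4},{"delta_pos":[-14.4,-5.8,0],"angular":[0,0,0],"fingers":0.4},{"delta_pos":[-22,-5,0],"angular":[0,0,0],"fingers":0.4},{"delta_pos":[-30,-3.7,0],"angular":[0,0,0],"fingers":0.4},{"delta_pos":[-38,-4.5,0],"angular":[0,0,0],"fingers":0.4},{"delta_pos":[-46,-5.7,0],"angular":[0,0,0],"fingers":0.4},{"delta_pos":[-46,-5.7,0],"angular":[0,0,0],"fingers":0.4}]' 20; python3 -c "
from h import *
a=cap('top','t3');b=cap('side','s3');w=cap('wrist','w3')
A=cv2.resize(a['pixels'][125:245,300:430],(433,400));B=cv2.resize(w['pixels'][90:390,50:400],(367,315));B=cv2.copyMakeBorder(B,0,85,0,0,0);cv2.imwrite('pics/m3.png',np.hstack([A,B]))"
```

```text
time_s: 5.5
eef_pos: [538.9, -43.1, 104.1]
ee_rot: [-0.0, 0.661, 0.75, -0.0]
force: [0.6, 0.0, -0.1]
grip_width: 0.401
grip_force: 0.0
```

View pics/m3.png

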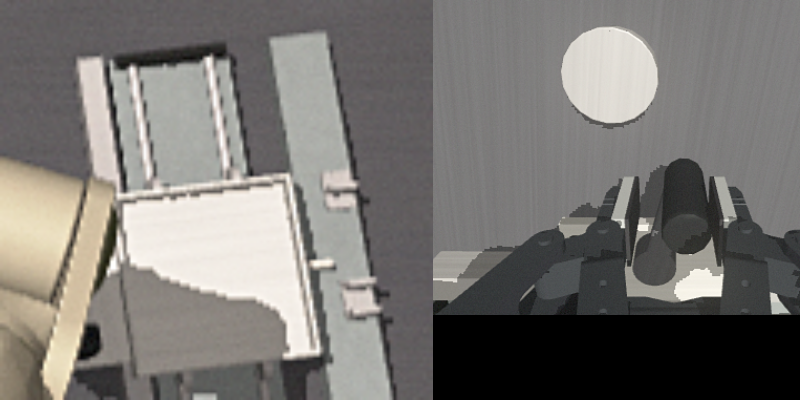

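The tray has moved back further (corner at (292,177) in the left panel). On the right, the knob is at (687,238) between the pads and the pivot at (655,258).

Run:
```python
from h import *
x=np.array([.9923,.1237]);y=np.array([-.1237,.9923])
k=ray('w3',292.2,316.7,117);p=ray('w3',261.7,335.7,62);d=(k-p)[:2]
print(k,p,d@x,d@y,np.hypot(*d),np.arctan2(d@y,d@x))
for X in ([598.6,-234.5,46],):
  pass
# tray rim top-right corner displacement
a=ray('top0',300+418/5,125+176/5,60);b=ray('t3',300+292/3.33,125+177/3.33,60);print((b-a)[:2]@x,(b-a)[:2]@y)
# pointer & marks in rail coords
o=np.array([598.6,-234.5])
f=lambda n,u,v,z:(((ray(n,u,v,z)[:2]-o)@x).round(1),((ray(n,u,v,z)[:2]-o)@y).round(1))
for z in(30,46):print(z,'ptr',f('t3',300+332/3.33,125+265/3.33,z),'fin',f('t3',300+355/3.33,125+187/3.33,z),'fork',f('t3',300+375/3.33,125+282/3.33,z),f('t3',300+380/3.33,125+311/3.33,z))
```

```text
[546.4 -48.  117. ] [ 536.5 -108.2   62. ] 17.270509999999977 58.51183 61.00860595030835 1.2837833049839438
-54.33769000000002 -2.598070000000008
30 ptr (np.float64(-53.0), np.float64(-109.7)) fin (np.float64(13.7), np.float64(-142.3)) fork (np.float64(-72.6), np.float64(-144.3)) (np.float64(-98.5), np.float64(-143.9))
46 ptr (np.float64(-54.8), np.float64(-104.5)) fin (np.float64(10.9), np.float64(-136.6)) fork (np.float64(-74.2), np.float64(-138.6)) (np.float64(-99.7), np.float64(-138.2))
```

```bash
python3 -m jog '[{"delta_pos":[-4,-0.5,0],"angular":[0,0,0],"fingers":0.4},{"delta_pos":[-8,-1,0],"angular":[0,0,0],"fingers":0.4},{"delta_pos":[-12,-1.5,0],"angular":[0,0,0],"fingers":0.4},{"delta_pos":[-16,-2,0],"angular":[0,0,0],"fingers":0.4},{"delta_pos":[-20,-2.5,0],"angular":[0,0,0],"fingers":0.4},{"delta_pos":[-24,-3,0],"angular":[0,0,0],"fingers":0.4},{"delta_pos":[-28,-3.5,0],"angular":[0,0,0],"fingers":0.4},{"delta_pos":[-32,-4,0],"angular":[0,0,0],"fingers":0.4},{"delta_pos":[-32,-4,0],"angular":[0,0,0],"fingers":0.4},{"delta_pos":[-28,-3.5,0],"angular":[0,0,0],"fingers":0.45}]' 20
python3 - <<'E'
from h import *
cap('top','t4');w=cap('wrist','w4')
a=cv2.imread('pics/t4.png')
A=cv2.resize(a[125:245,300:430],(433,400));B=cv2.resize(w['pixels'][90:390,50:400],(367,315));B=cv2.copyMakeBorder(B,0,85,0,0,0);cv2.imwrite('pics/m4.png',np.hstack([A,B]))
E
```

```text
time_s: 6.9
eef_pos: [511.3, -46.7, 103.8]
ee_rot: [-0.0, 0.661, 0.75, -0.0]
force: [-0.2, 0.2, -0.1]
grip_width: 0.451
grip_force: 0.0
```

View pics/m4.png

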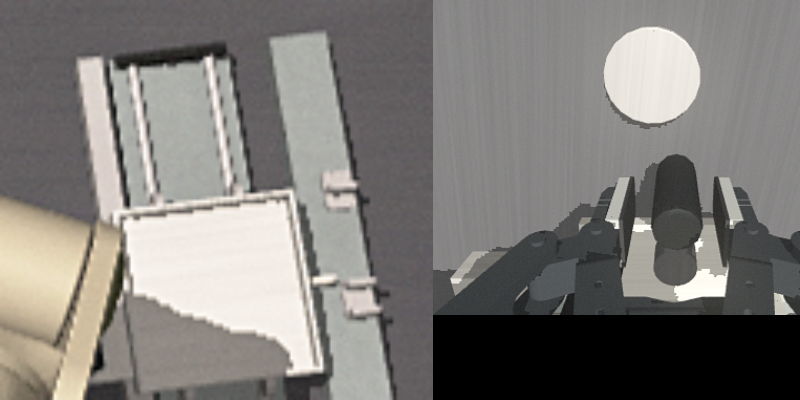

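The lever now points straight left (knob (676,230) over pivot (674,265)), and the pointer at (335,281) is level with the first fork fin. From here I'll measure the pointer with image profiles.

```bash
cat >> h.py <<'E'
X_=np.array([.9923,.1237]);Y_=np.array([-.1237,.9923]);O=np.array([598.6,-234.5])
def W(x,y,z): return np.r_[O+x*X_+y*Y_,z]
def rail(p): d=np.array(p)[:2]-O; return round(float(d@X_),1),round(float(d@Y_),1)
def prof(f,y,z,x0,x1,s=1.0):
    xs=np.arange(x0,x1,s);P=[proj(f,W(x,y,z)) for x in xs]
    m=np.array(P,np.float32);g=cv2.cvtColor(cv2.imread(f'pics/{f}.png'),6)
    return xs,cv2.remap(g,m[None,:,0],m[None,:,1],cv2.INTER_LINEAR)[0]
def pointer(f,z=46,y=-95,x0=-130,x1=60):
    xs,g=prof(f,y,z,x0,x1,.5); g=g.astype(float); i=int(np.argmax(g)); w=np.clip(g-np.median(g)-30,0,None); sel=abs(xs-xs[i])<8
    return round(float((w*xs)[sel].sum()/max(w[sel].sum(),1e-9)),1),g.max(),np.median(g)
E
python3 - <<'E'
from h import *
for f in('top0','t2','t3','t4'):
  print(f,[pointer(f,46,y) for y in(-90,-96)])
for y in (-130,-136,-142): 
  xs,g=prof('t4',y,46,-115,30,3);print(y,' '.join(map(str,g)))
tv=lambda x,y:(50+(x-433)*350/367,90+y*300/315)
print(rail(ray('w4',*tv(676,230),117)),rail(ray('w4',*tv(674,265),62)))
c=json.load(open('pics/side0.json'))
C=lambda x,y:(190+x/3.2,210+y/3.2)
# side view rays: fins tips (crop c) at several z
for n,p in(('ptr',(530,322)),('finbase',(568,372)),('fintop',(562,322)),('f1top',(400,382)),('f2top',(437,372))):
  print(n,[ (z,rail(ray('side0',*C(*p),z))) for z in(20,30,40,50)])
E
```

```text
top0 [(3.1, np.float64(252.0), np.float64(145.5)), (3.1, np.float64(250.0), np.float64(177.0))]
t2 [(-29.6, np.float64(253.0), np.float64(133.0)), (-29.7, np.float64(244.0), np.float64(168.0))]
t3 [(-50.1, np.float64(253.0), np.float64(139.5)), (-50.1, np.float64(248.0), np.float64(172.0))]
t4 [(-64.5, np.float64(250.0), np.float64(145.0)), (-64.3, np.float64(252.0), np.float64(173.0))]
-130 179 175 185 185 154 106 184 220 216 217 217 217 207 148 164 211 188 174 176 178 180 179 180 182 180 179 178 177 178 177 175 173 172 173 175 177 177 189 207 218 204 122 115 193 217 213 216 212 192
-136 65 55 57 68 64 85 174 161 89 75 77 62 46 80 154 188 97 53 59 67 84 83 57 58 58 69 65 63 55 66 75 82 69 56 57 67 79 70 73 63 62 48 113 197 166 78 70 76 70
-142 101 92 59 63 89 93 93 95 96 85 49 66 91 96 94 95 94 93 94 96 94 97 94 92 95 97 97 96 94 93 98 97 95 98 98 97 96 79 40 70 95 97 96 96 97 91 101 94 99
(-61.0, 195.5) (-61.6, 127.6)
ptr [(20, (16.3, -92.7)), (30, (9.7, -100.2)), (40, (3.1, -107.5)), (50, (-3.4, -115.0))]
finbase [(20, (12.6, -135.9)), (30, (6.1, -142.6)), (40, (-0.4, -149.3)), (50, (-6.9, -156.0))]
fintop [(20, (34.0, -101.9)), (30, (27.1, -109.1)), (40, (20.3, -116.4)), (50, (13.5, -123.6))]
f1top [(20, (-80.8, -96.4)), (30, (-85.8, -103.8)), (40, (-90.7, -111.1)), (50, (-95.8, -118.5))]
f2top [(20, (-57.1, -100.1)), (30, (-62.5, -107.4)), (40, (-67.9, -114.7)), (50, (-73.2, -121.9))]
```

```bash
python3 -m jog '[{"delta_pos":[0,0,55],"angular":[0,0,0],"fingers":0.6},{"delta_pos":[-15,-30,60],"angular":[0,0,0],"fingers":0.6},{"delta_pos":[-35,-77,60],"angular":[0,0,0],"fingers":0.6},{"delta_pos":[-35,-77,50],"angular":[0,0,0],"fingers":0.6},{"delta_pos":[-35,-77,0],"angular":[0,0,0],"fingers":0.6},{"delta_pos":[-35,-77,-3],"angular":[0,0,0],"fingers":0.6},{"delta_pos":[-35,-77,-3],"angular":[0,0,0],"fingers":0},{"delta_pos":[-35,-77,-3],"angular":[0,0,0],"fingers":0},{"delta_pos":[-35,-77,-3],"angular":[0,0,0],"fingers":0},{"delta_pos":[-35,-77,-3],"angular":[0,0,0],"fingers":0}]' 40
python3 - <<'E'
from h import *
cap('top','t5');s=ctrl.sense();print(pointer('t5'),rail(s['eef_pos']),s['grip_width'])
E
```

```text
time_s: 8.25
eef_pos: [477.2, -123.4, 102.5]
ee_rot: [0.001, 0.661, 0.75, 0.0]
force: [-0.6, 2.9, 7.3]
grip_width: 0.275
grip_force: 41.2
(-61.9, np.float64(249.0), np.float64(176.0)) (-106.7, 125.3) 0.27622403240602383
```

```bash
python3 -m jog '[{"delta_pos":[-6,-0.8,0],"angular":[0,0,0],"fingers":0},{"delta_pos":[-12,-1.5,0],"angular":[0,0,0],"fingers":0},{"delta_pos":[-18,-2.2,0],"angular":[0,0,0],"fingers":0},{"delta_pos":[-22.2,-2.8,0],"angular":[0,0,0],"fingers":0},{"delta_pos":[-22.2,-2.8,0],"angular":[0,0,0],"fingers":0},{"delta_pos":[-22.2,-2.8,0],"angular":[0,0,0],"fingers":0}]' 40
python3 - <<'E'
from h import *
cap('top','t6');s=ctrl.sense();print(pointer('t6'),rail(s['eef_pos']),s['grip_width'])
for y in (-130,-136): 
  xs,g=prof('t6',y,46,-115,-60,2);print(y,' '.join(map(str,g)))
E
```

```text
time_s: 9.05
eef_pos: [455.0, -126.1, 102.4]
ee_rot: [0.001, 0.661, 0.75, 0.0]
force: [-1.9, 3.8, 7.6]
grip_width: 0.274
grip_force: 41.7
(-84.2, np.float64(251.0), np.float64(176.0)) (-129.1, 125.4) 0.27737778331032076
-130 182 181 183 187 188 178 155 110 137 186 221 221 218 220 222 220 219 219 210 161 135 166 219 210 191 175 177 180
-136 67 54 53 60 64 66 63 57 115 174 206 139 90 66 83 76 66 60 48 62 91 156 191 183 98 54 56 57
```

At the mark: pointer −84.2 against a target of about −84. Next I'll move to the knob and cage it loosely.

```bash
python3 -m jog '[{"delta_pos":[0,0,0],"angular":[0,0,0],"fingers":0.55},{"delta_pos":[0,0,0],"angular":[0,0,0],"fingers":0.6},{"delta_pos":[0,0,50],"angular":[0,0,0],"fingers":0.6},{"delta_pos":[15,30,60],"angular":[0,0,0],"fingers":0.6},{"delta_pos":[38,75.3,60],"angular":[0,0,0],"fingers":0.6},{"delta_pos":[38,75.3,50],"angular":[0,0,0],"fingers":0.6},{"delta_pos":[38,75.3,5],"angular":[0,0,0],"fingers":0.6},{"delta_pos":[38,75.3,0],"angular":[0,0,0],"fingers":0.5},{"delta_pos":[38,75.3,0],"angular":[0,0,0],"fingers":0.36},{"delta_pos":[38,75.3,0],"angular":[0,0,0],"fingers":0.36}]' 20
python3 - <<'E'
from h import *
cap('top','t7');s=ctrl.sense();print(pointer('t7'),rail(s['eef_pos']),s['grip_width'])
# arc deltas
for th in np.arange(1.5,0.55,-.1):
  a0=1.571;v=70*np.array([np.cos(th)-np.cos(a0),np.sin(th)-np.sin(a0)]);print(round(th,2),(v[0]*X_+v[1]*Y_).round(1),round(th-a0,2))
E
```

```text
time_s: 10.35
eef_pos: [493.0, -51.5, 102.3]
ee_rot: [0.001, 0.661, 0.75, 0.0]
force: [0.1, -0.1, 0.1]
grip_width: 0.358
grip_force: 0.0
(-84.3, np.float64(250.0), np.float64(175.0)) (-82.2, 194.8) 0.35566682760702195
1.5 [4.9 0.4] -0.07
1.4 [11.9  0.5] -0.17
1.3 [18.9 -0.2] -0.27
1.2 [25.8 -1.6] -0.37
1.1 [32.5 -3.6] -0.47
1.0 [38.9 -6.3] -0.57
0.9 [45.1 -9.7] -0.67
0.8 [ 50.9 -13.6] -0.77
0.7 [ 56.2 -18.1] -0.87
0.6 [ 61.1 -23.1] -0.97
```

```bash
python3 -m jog '[{"delta_pos":[4.9,0.4,0],"angular":[0,0,-0.07],"fingers":0.36},{"delta_pos":[11.9,0.5,0],"angular":[0,0,-0.17],"fingers":0.36},{"delta_pos":[18.9,-0.2,0],"angular":[0,0,-0.27],"fingers":0.36},{"delta_pos":[25.8,-1.6,0],"angular":[0,0,-0.37],"fingers":0.36},{"delta_pos":[32.5,-3.6,0],"angular":[0,0,-0.47],"fingers":0.36},{"delta_pos":[38.9,-6.3,0],"angular":[0,0,-0.57],"fingers":0.36},{"delta_pos":[45.1,-9.7,0],"angular":[0,0,-0.67],"fingers":0.36},{"delta_pos":[50.9,-13.6,0],"angular":[0,0,-0.77],"fingers":0.36},{"delta_pos":[56.2,-18.1,0],"angular":[0,0,-0.87],"fingers":0.36},{"delta_pos":[61.1,-23.1,0],"angular":[0,0,-0.97],"fingers":0.36}]' 20
python3 - <<'E'
from h import *
cap('top','t8');cap('wrist','w8');s=ctrl.sense();print(pointer('t8'),rail(s['eef_pos']),s['ee_rot'],s['force'])
E
```

```text
time_s: 11.65
eef_pos: [553.5, -74.1, 101.8]
ee_rot: [-0.0, 0.935, 0.354, -0.0]
force: [-3.0, 0.8, 0.5]
grip_width: 0.361
grip_force: 1.1
(-84.3, np.float64(250.0), np.float64(171.0)) (-24.5, 164.3) [4.35294573e-04 9.34877744e-01 3.54969190e-01 5.37494236e-04] [ 0.45107272 -0.25119086  0.88588784]
```

```bash
python3 -m jog '[{"delta_pos":[4.4,-5.5,0],"angular":[0,0,-0.1],"fingers":0.36},{"delta_pos":[8.2,-11.3,0],"angular":[0,0,-0.2],"fingers":0.36},{"delta_pos":[11.4,-17.6,0],"angular":[0,0,-0.3],"fingers":0.36},{"delta_pos":[13.9,-24.1,0],"angular":[0,0,-0.4],"fingers":0.36},{"delta_pos":[15.8,-30.8,0],"angular":[0,0,-0.5],"fingers":0.36},{"delta_pos":[17,-37.7,0],"angular":[0,0,-0.6],"fingers":0.36},{"delta_pos":[17.5,-41,0],"angular":[0,0,-0.6],"fingers":0.36},{"delta_pos":[17.5,-42.6,0],"angular":[0,0,-0.6],"fingers":0.36},{"delta_pos":[17.5,-42.6,0],"angular":[0,0,-0.6],"fingers":0.36}]' 20
python3 - <<'E'
from h import *
cap('top','t9');w=cap('wrist','w9');s=ctrl.sense();print(pointer('t9'),rail(s['eef_pos']),s['ee_rot'],s['force'])
cv2.imwrite('pics/w9c.png',w['pixels'][90:390,50:450])
E
```

```text
time_s: 12.88
eef_pos: [571.3, -115.2, 101.4]
ee_rot: [-0.001, 0.998, 0.065, 0.001]
force: [2.1, 8.3, 1.6]
grip_width: 0.364
grip_force: 4.0
(0.0, np.float64(174.0), np.float64(167.0)) (-12.3, 121.7) [-8.84861659e-04  9.97871109e-01  6.52079193e-02  6.27591747e-04] [2.38969444 8.36483957 2.75205281]
```

View pics/w9c.png

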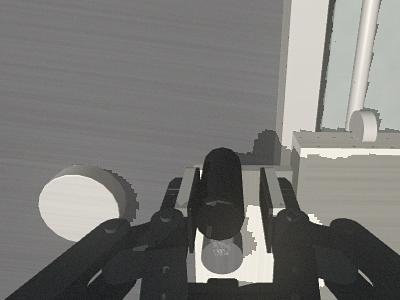

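The 8 N reaction shows the lever is against its stop, clamped. I'll back off, lift and go over the crate.

```bash
python3 -m jog '[{"delta_pos":[-0.5,4,0],"angular":[0,0,0],"fingers":0.45},{"delta_pos":[-0.5,4,50],"angular":[0,0,0],"fingers":0.55},{"delta_pos":[-0.5,4,100],"angular":[0,0,0],"fingers":0.55},{"delta_pos":[-10,60,129],"angular":[0,0,-0.1],"fingers":0.55},{"delta_pos":[-20,120,129],"angular":[0,0,-0.23],"fingers":0.55},{"delta_pos":[-25,180,129],"angular":[0,0,-0.23],"fingers":0.55},{"delta_pos":[-30,240,129],"angular":[0,0,-0.23],"fingers":0.55},{"delta_pos":[-36,302,129],"angular":[0,0,-0.23],"fingers":0.55},{"delta_pos":[-36,302,129],"angular":[0,0,-0.23],"fingers":0.55},{"delta_pos":[-36,302,129],"angular":[0,0,-0.23],"fingers":0.55}]' 20
cat >> h.py <<'E'
def corks(f,z,amin=20):
    im=cv2.imread(f'pics/{f}.png');h=cv2.cvtColor(im,cv2.COLOR_BGR2HSV)
    m=cv2.inRange(h,(5,110,90),(16,255,255));n,l,s,c=cv2.connectedComponentsWithStats(m)
    for i in range(1,n):
        if s[i,4]>=amin: print(f,s[i].tolist(),c[i].round(1),ray(f,*c[i],z))
E
python3 - <<'E'
from h import *
cap('top','t10');cap('wrist','w10');s=ctrl.sense();print(pointer('t10'),s['eef_pos'],s['ee_rot'])
corks('top0',108,8);corks('t10',108,8);corks('w10',108,200)
E
```

```text
time_s: 14.22
eef_pos: [535.0, 185.0, 230.0]
ee_rot: [0.0, 0.999, -0.051, 0.0]
force: [0.3, 0.3, -0.6]
grip_width: 0.551
grip_force: 0.0
(-84.3, np.float64(251.0), np.float64(174.0)) [535.26742084 184.17153666 230.00546216] [ 1.72645530e-04  9.98644791e-01 -5.20436736e-02  8.29597378e-05]
top0 [192, 90, 79, 28, 938] [215.7 103. ] [845.5 185.9 108. ]
top0 [260, 93, 10, 2, 10] [264.5  93.8] [872.4  45.1 108. ]
top0 [230, 97, 13, 2, 13] [236.   97.5] [861.6 127.5 108. ]
top0 [171, 174, 12, 3, 20] [175.7 174.7] [633.9 293.5 108. ]
top0 [221, 179, 11, 4, 21] [225.8 179.8] [618.7 152.5 108. ]
top0 [203, 182, 6, 4, 8] [205.6 183. ] [609.8 208.8 108. ]
top0 [216, 185, 8, 2, 9] [219.1 185.9] [601.5 170.9 108. ]
top0 [211, 188, 11, 9, 27] [216.  191.2] [586.4 179.4 108. ]
top0 [231, 192, 2, 13, 13] [231.6 198. ] [567.1 135.5 108. ]
top0 [213, 198, 9, 5, 15] [217.9 200.8] [559.4 173.3 108. ]
top0 [209, 207, 9, 9, 54] [213.  210.8] [531.4 186.3 108. ]
top0 [195, 212, 6, 9, 12] [198.2 216.8] [515.1 226.6 108. ]
top0 [164, 214, 2, 8, 9] [164.8 217.8] [512.4 319.  108. ]
top0 [187, 217, 7, 4, 9] [1
[... 295 characters left out ...]
[203.2 241.9] [446.2 210.9 108. ]
top0 [161, 242, 14, 4, 24] [167.  243.4] [442.2 309.9 108. ]
top0 [209, 247, 15, 4, 29] [216.7 248.7] [427.6 173.8 108. ]
top0 [490, 367, 70, 53, 2876] [528.2 395.7] [  58.5 -622.   108. ]
t10 [192, 90, 79, 28, 940] [215.9 103. ] [845.5 185.2 108. ]
t10 [244, 96, 8, 2, 8] [247.5  96.1] [865.7  94.2 108. ]
t10 [221, 179, 11, 4, 21] [225.8 179.8] [618.7 152.5 108. ]
t10 [226, 207, 4, 8, 12] [227.3 211.2] [530.1 146.7 108. ]
t10 [228, 224, 2, 7, 9] [228.3 226.9] [487.  143.2 108. ]
t10 [225, 239, 3, 8, 9] [226.  242.3] [444.9 148.9 108. ]
t10 [220, 248, 4, 3, 10] [221.5 249. ] [426.9 160.8 108. ]
t10 [490, 367, 70, 53, 2865] [528.3 395.7] [  58.5 -622.   108. ]
```

View pics/w10.png

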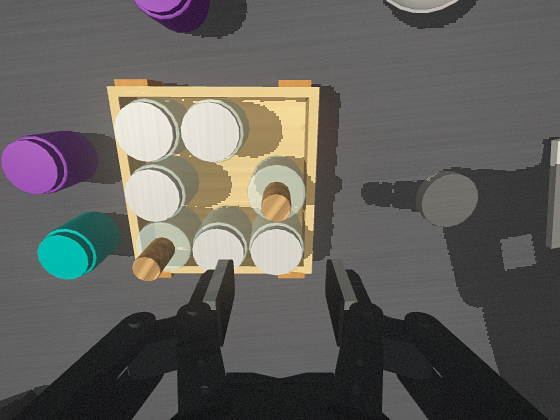

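Wrist view: cork tops at about (275,208) and (148,267), five white lids, two empty places. The pointer still reads −84.3.

Run:
```python
from h import *
print(ray('w10',275,208,108),ray('w10',148,267,108))
print([ray('w10',*p,52) for p in((108,87),(320,87),(310,272),(131,272))])
```

```text
[535.4 187.7 108. ] [491.3 307.4 108. ]
[array([647.7, 329.1,  52. ]), array([627.9, 137.3,  52. ]), array([437.7, 159.9,  52. ]), array([458.1, 357.5,  52. ])]
```

```bash
python3 -m jog '[{"delta_pos":[0,2,-50],"angular":[0,0,0],"fingers":0.55},{"delta_pos":[0,2,-100],"angular":[0,0,0],"fingers":0.55},{"delta_pos":[0,2,-125],"angular":[0,0,0],"fingers":0.55},{"delta_pos":[0,2,-133],"angular":[0,0,0],"fingers":0.55},{"delta_pos":[0,2,-133],"angular":[0,0,0],"fingers":0.2},{"delta_pos":[0,2,-133],"angular":[0,0,0],"fingers":0.1},{"delta_pos":[0,2,-133],"angular":[0,0,0],"fingers":0.1},{"delta_pos":[0,2,-133],"angular":[0,0,0],"fingers":0.1},{"delta_pos":[0,2,-125],"angular":[0,0,0],"fingers":0.1},{"delta_pos":[0,2,-115],"angular":[0,0,0],"fingers":0.1}]' 40
```

```text
time_s: 15.58
eef_pos: [534.9, 187.4, 115.4]
ee_rot: [0.0, 0.999, -0.052, -0.0]
force: [0.7, -0.1, -2.0]
grip_width: 0.295
grip_force: 40.0
```

```bash
python3 -m jog '[{"delta_pos":[0,0,40],"angular":[0,0,0],"fingers":0.1},{"delta_pos":[0,0,80],"angular":[0,0,0],"fingers":0.1},{"delta_pos":[0,-20,115],"angular":[0,0,0],"fingers":0.1},{"delta_pos":[3,-70,120],"angular":[0,0,0],"fingers":0.1},{"delta_pos":[6,-125,120],"angular":[0,0,0],"fingers":0.1},{"delta_pos":[9,-180,120],"angular":[0,0,0],"fingers":0.1},{"delta_pos":[12,-235,120],"angular":[0,0,0],"fingers":0.1},{"delta_pos":[15,-290,120],"angular":[0,0,0],"fingers":0.1},{"delta_pos":[18,-345,120],"angular":[0,0,0],"fingers":0.1},{"delta_pos":[21,-400,120],"angular":[0,0,0],"fingers":0.1}]' 40 && python3 -m jog '[{"delta_pos":[1,-30,0],"angular":[0,0,0],"fingers":0.1},{"delta_pos":[2.5,-55,0],"angular":[0,0,0],"fingers":0.1},{"delta_pos":[2.5,-63,0],"angular":[0,0,0],"fingers":0.1},{"delta_pos":[2.5,-63,-10],"angular":[0,0,0],"fingers":0.1},{"delta_pos":[2.5,-63,-10],"angular":[0,0,0],"fingers":0.1}]' 40
python3 - <<'E'
from h import *
cap('top','t11');cap('wrist','w11');s=ctrl.sense();print(pointer('t11'),s['eef_pos'],rail(s['eef_pos']),s['force'],s['grip_width'])
E
```

```text
time_s: 16.82
eef_pos: [555.7, -214.3, 235.6]
ee_rot: [-0.0, 0.999, -0.052, 0.0]
force: [0.3, 0.5, -1.8]
grip_width: 0.291
grip_force: 40.1
time_s: 17.45
eef_pos: [558.3, -274.3, 223.9]
ee_rot: [-0.001, 0.999, -0.051, -0.001]
force: [0.6, 0.5, -1.7]
grip_width: 0.287
grip_force: 40.0
(-12.4, np.float64(230.0), np.float64(189.5)) [ 558.60423157 -274.70886062  224.97139602] (-44.7, -35.0) [-0.36281974 -0.31674344 -2.2750585 ] 0.29263859603673364
```

```bash
python3 -m jog '[{"delta_pos":[0,-1,-40],"angular":[0,0,0],"fingers":0.1},{"delta_pos":[0,-1,-70],"angular":[0,0,0],"fingers":0.1},{"delta_pos":[0,-1,-80],"angular":[0,0,0],"fingers":0.1},{"delta_pos":[0,-1,-85],"angular":[0,0,0],"fingers":0.1},{"delta_pos":[0,-1,-87],"angular":[0,0,0],"fingers":0.1},{"delta_pos":[0,-1,-87],"angular":[0,0,0],"fingers":0.1}]' 40; python3 -c "
from h import *
s=ctrl.sense();print(s['eef_pos'],s['force'])"
```

```text
time_s: 18.3
eef_pos: [558.8, -276.8, 138.8]
ee_rot: [0.0, 0.999, -0.052, 0.001]
force: [0.8, 0.1, -2.0]
grip_width: 0.292
grip_force: 40.1
[ 558.77518095 -276.82719611  138.80419907] [ 0.76971617  0.14853932 -2.01149748]
```

```bash
for i in 1 2 3; do python3 -m jog '[{"delta_pos":[0,0,-0.7],"angular":[0,0,0],"fingers":0.1},{"delta_pos":[0,0,-1.4],"angular":[0,0,0],"fingers":0.1},{"delta_pos":[0,0,-1.4],"angular":[0,0,0],"fingers":0.1}]' | grep -E 'pos|force: \['; done
```

```text
eef_pos: [558.5, -276.7, 136.6]
force: [0.3, -0.4, -1.9]
eef_pos: [558.7, -276.7, 135.9]
force: [-2.0, 2.1, 5.6]
eef_pos: [558.9, -276.7, 135.9]
force: [-4.3, 4.0, 14.5]
```

Contact at 136, as expected. I'll release and lift.

```bash
python3 -m jog '[{"delta_pos":[0,0,1.8],"angular":[0,0,0],"fingers":0.1},{"delta_pos":[0,0,1.8],"angular":[0,0,0],"fingers":0.35},{"delta_pos":[0,0,1.8],"angular":[0,0,0],"fingers":0.5},{"delta_pos":[0,0,1.8],"angular":[0,0,0],"fingers":0.55},{"delta_pos":[0,0,35],"angular":[0,0,0],"fingers":0.55},{"delta_pos":[0,0,90],"angular":[0,0,0],"fingers":0.55},{"delta_pos":[-10,50,95],"angular":[0,0,0],"fingers":0.55},{"delta_pos":[-15,105,95],"angular":[0,0,0],"fingers":0.55},{"delta_pos":[-20,160,95],"angular":[0,0,0],"fingers":0.55},{"delta_pos":[-25,215,95],"angular":[0,0,0],"fingers":0.55}]' && python3 -m jog '[{"delta_pos":[-10,60,0],"angular":[0,0,0],"fingers":0.55},{"delta_pos":[-20,120,0],"angular":[0,0,0],"fingers":0.55},{"delta_pos":[-27,180,0],"angular":[0,0,0],"fingers":0.55},{"delta_pos":[-35,240,0],"angular":[0,0,0],"fingers":0.55},{"delta_pos":[-35,240,0],"angular":[0,0,0],"fingers":0.55},{"delta_pos":[-35,240,0],"angular":[0,0,0],"fingers":0.55}]'
python3 - <<'E'
from h import *
a=cap('top','t12');w=cap('wrist','w12');s=ctrl.sense();print(pointer('t12'),s['eef_pos'])
A=cv2.resize(a['pixels'][125:245,300:430],(433,400));B=cv2.resize(w['pixels'],(367,275));B=cv2.copyMakeBorder(B,0,125,0,0,0);cv2.imwrite('pics/m12.png',np.hstack([A,B]))
corks('w12',108,150)
E
```

```text
time_s: 20.68
eef_pos: [533.1, -60.0, 228.8]
ee_rot: [-0.0, 0.999, -0.052, 0.0]
force: [0.4, -1.0, 0.1]
grip_width: 0.546
grip_force: 0.0
time_s: 21.42
eef_pos: [498.6, 178.0, 228.7]
ee_rot: [0.0, 0.999, -0.051, -0.0]
force: [-0.1, -0.8, -0.0]
grip_width: 0.549
grip_force: 0.0
(-84.9, np.float64(251.0), np.float64(175.0)) [498.82022468 177.18265082 228.72031147]
w12 [94, 35, 36, 8, 173] [111.9  38.4] [637.1 281.2 108. ]
w12 [266, 36, 34, 13, 184] [281.4  40.5] [623.4 162.6 108. ]
```

View pics/m12.png

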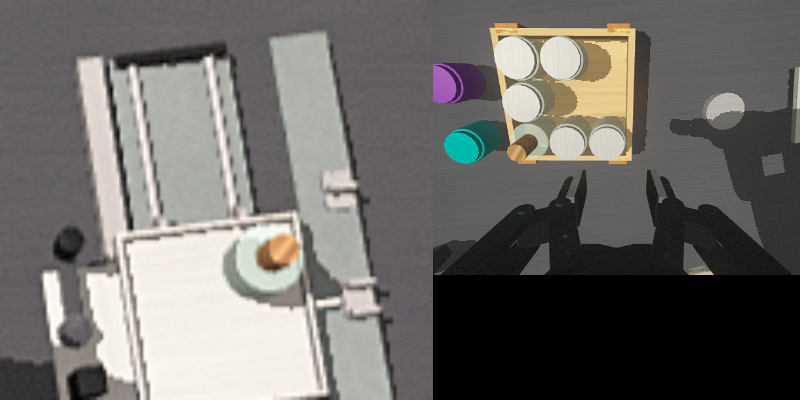

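The jar stands on the tray at the fork mark with the lever shut. The second cork's top is at panel (517,153), and the lids are undisturbed.

```bash
python3 -c "
from h import *
print(ray('w12',128,233,108))"
```

```text
[489.9 309.  108. ]
```

```bash
python3 -m jog '[{"delta_pos":[-4,60,0],"angular":[0,0,0],"fingers":0.55},{"delta_pos":[-8.5,120,0],"angular":[0,0,0],"fingers":0.55},{"delta_pos":[-8.5,131,0],"angular":[0,0,0],"fingers":0.55},{"delta_pos":[-8.5,131,0],"angular":[0,0,0],"fingers":0.55},{"delta_pos":[-8.5,131,-50],"angular":[0,0,0],"fingers":0.55},{"delta_pos":[-8.5,131,-100],"angular":[0,0,0],"fingers":0.55},{"delta_pos":[-8.5,131,-125],"angular":[0,0,0],"fingers":0.55},{"delta_pos":[-8.5,131,-131.5],"angular":[0,0,0],"fingers":0.55},{"delta_pos":[-8.5,131,-131.5],"angular":[0,0,0],"fingers":0.55}]' && python3 -m jog '[{"delta_pos":[0,0,0],"angular":[0,0,0],"fingers":0.2},{"delta_pos":[0,0,0],"angular":[0,0,0],"fingers":0.1},{"delta_pos":[0,0,0],"angular":[0,0,0],"fingers":0.1},{"delta_pos":[0,0,0],"angular":[0,0,0],"fingers":0.1},{"delta_pos":[0,0,8],"angular":[0,0,0],"fingers":0.1},{"delta_pos":[0,0,18],"angular":[0,0,0],"fingers":0.1}]' 40
```

```text
time_s: 22.65
eef_pos: [490.8, 308.5, 98.1]
ee_rot: [-0.0, 0.999, -0.052, 0.0]
force: [0.6, -0.3, 0.2]
grip_width: 0.552
grip_force: 0.0
time_s: 23.4
eef_pos: [489.8, 309.4, 115.6]
ee_rot: [0.0, 0.999, -0.052, -0.0]
force: [0.6, 0.8, -2.7]
grip_width: 0.292
grip_force: 39.5
```

```bash
python3 -m jog '[{"delta_pos":[0,0,40],"angular":[0,0,0],"fingers":0.1},{"delta_pos":[0,0,80],"angular":[0,0,0],"fingers":0.1},{"delta_pos":[0,-20,115],"angular":[0,0,0],"fingers":0.1},{"delta_pos":[0,-75,118],"angular":[0,0,0],"fingers":0.1},{"delta_pos":[0,-130,118],"angular":[0,0,0],"fingers":0.1},{"delta_pos":[0,-185,118],"angular":[0,0,0],"fingers":0.1},{"delta_pos":[0,-240,118],"angular":[0,0,0],"fingers":0.1},{"delta_pos":[0,-295,118],"angular":[0,0,0],"fingers":0.1},{"delta_pos":[0,-350,118],"angular":[0,0,0],"fingers":0.1},{"delta_pos":[0,-405,118],"angular":[0,0,0],"fingers":0.1}]' 40 && python3 -m jog '[{"delta_pos":[-1,-50,0],"angular":[0,0,0],"fingers":0.1},{"delta_pos":[-2,-100,0],"angular":[0,0,0],"fingers":0.1},{"delta_pos":[-3,-150,0],"angular":[0,0,0],"fingers":0.1},{"delta_pos":[-4,-180,0],"angular":[0,0,0],"fingers":0.1},{"delta_pos":[-4,-189,0],"angular":[0,0,0],"fingers":0.1},{"delta_pos":[-4,-189,0],"angular":[0,0,0],"fingers":0.1},{"delta_pos":[-4,-189,0],"angular":[0,0,0],"fingers":0.1}]' 40
python3 - <<'E'
from h import *
s=ctrl.sense();print(s['eef_pos'],rail(s['eef_pos']),s['force'],s['grip_width'],s['joints'])
cap('side','s13');corks('s13',146,60)
E
```

```text
time_s: 24.65
eef_pos: [489.6, -97.4, 233.9]
ee_rot: [0.0, 0.999, -0.052, 0.0]
force: [1.1, 0.0, -2.8]
grip_width: 0.288
grip_force: 40.0
time_s: 25.52
eef_pos: [486.2, -283.5, 233.5]
ee_rot: [-0.0, 0.999, -0.051, 0.0]
force: [0.3, 0.3, -2.5]
grip_width: 0.287
grip_force: 40.0
[ 486.17794444 -283.50763481  233.50972407] (-117.6, -34.7) [ 0.33987767  0.32978501 -2.50104278] 0.286746295549442 [-7.36154901e-01  4.07334945e-01  1.40375451e+00  1.98823484e-04
  1.33062725e+00  9.36600269e-01]
s13 [0, 2, 78, 64, 3352] [35.  40.4] [-205.7 2227.8  146. ]
s13 [327, 165, 57, 39, 514] [348.3 177.6] [757.2 -26.2 146. ]
s13 [311, 254, 11, 21, 157] [316.  264.9] [ 542.7 -303.7  146. ]
```

```bash
python3 -c "
from h import *
print(proj('s13',[558.8,-276.7,146]),proj('s13',[558.8,-276.7,102]),proj('s13',[558.8,-276.7,124]))
cap('wrist','w13');corks('w13',146,100)
print(proj('s13',[486,-283.5,195]))
"
python3 -m jog '[{"delta_pos":[0,-1,-40],"angular":[0,0,0],"fingers":0.1},{"delta_pos":[0,-1,-75],"angular":[0,0,0],"fingers":0.1},{"delta_pos":[0,-1,-88],"angular":[0,0,0],"fingers":0.1},{"delta_pos":[0,-1,-94],"angular":[0,0,0],"fingers":0.1},{"delta_pos":[0,-1,-94],"angular":[0,0,0],"fingers":0.1},{"delta_pos":[0,-1,-94],"angular":[0,0,0],"fingers":0.1}]' 40
```

```text
(np.float64(317.8), np.float64(254.2)) (np.float64(316.7), np.float64(272.0)) (np.float64(317.3), np.float64(263.2))
w13 [253, 257, 55, 72, 1685] [279.1 297.9] [ 421.7 -277.2  146. ]
(np.float64(283.0), np.float64(243.6))
time_s: 26.38
eef_pos: [486.4, -285.9, 140.4]
ee_rot: [0.001, 0.999, -0.052, 0.001]
force: [-0.1, 0.4, -2.6]
grip_width: 0.29
grip_force: 40.0
```

```bash
for i in 1 2; do python3 -m jog '[{"delta_pos":[0,0,-0.9],"angular":[0,0,0],"fingers":0.1},{"delta_pos":[0,0,-1.8],"angular":[0,0,0],"fingers":0.1},{"delta_pos":[0,0,-1.8],"angular":[0,0,0],"fingers":0.1}]' | grep -E 'pos|force: \['; done
```

```text
eef_pos: [486.0, -285.7, 137.5]
force: [0.0, 0.0, -2.2]
eef_pos: [486.2, -285.7, 136.7]
force: [-1.7, 2.6, 6.7]
```

```bash
python3 -m jog '[{"delta_pos":[0,0,0.8],"angular":[0,0,0],"fingers":0.1},{"delta_pos":[0,0,0.8],"angular":[0,0,0],"fingers":0.3},{"delta_pos":[0,0,0.8],"angular":[0,0,0],"fingers":0.5},{"delta_pos":[0,0,0.8],"angular":[0,0,0],"fingers":0.55},{"delta_pos":[0,0,35],"angular":[0,0,0],"fingers":0.55},{"delta_pos":[0,0,90],"angular":[0,0,0],"fingers":0.55},{"delta_pos":[10,50,93],"angular":[0,0,0.1],"fingers":0.55},{"delta_pos":[45,105,93],"angular":[0,0,0.23],"fingers":0.55},{"delta_pos":[85,160,93],"angular":[0,0,0.23],"fingers":0.55},{"delta_pos":[85,174,93],"angular":[0,0,0.23],"fingers":0.55}]'
python3 - <<'E'
from h import *
a=cap('top','t14');s=ctrl.sense();print(pointer('t14'),s['eef_pos']);cap('side','s14');w=cap('wrist','w14')
corks('s14',146,60);corks('t14',146,25);corks('w14',146,200)
print(proj('s14',[486,-285.7,124]),proj('t14',[486,-285.7,146]),proj('t14',[558.8,-276.7,146]))
E
```

```text
time_s: 28.38
eef_pos: [572.2, -109.0, 228.4]
ee_rot: [-0.0, 0.998, 0.065, 0.0]
force: [0.4, -0.3, -0.4]
grip_width: 0.55
grip_force: 0.0
(0.0, np.float64(179.0), np.float64(166.0)) [ 571.80286828 -107.91131272  228.43963   ]
s14 [0, 0, 63, 66, 3238] [26.2 34.8] [-283.8 2455.9  146. ]
s14 [107, 31, 39, 26, 661] [124.3  46.3] [ 303.2 1847.2  146. ]
s14 [327, 165, 56, 38, 473] [348.6 177.6] [757.9 -26.4 146. ]
s14 [311, 253, 11, 22, 194] [316. 263.] [ 545.1 -298.8  146. ]
s14 [276, 264, 12, 23, 181] [281.8 276.2] [ 473.8 -310.8  146. ]
t14 [192, 90, 79, 27, 939] [215.9 102.9] [829.1 179.1 146. ]
t14 [381, 196, 9, 8, 59] [384.7 199.5] [ 555.1 -275.3  146. ]
t14 [184, 216, 16, 7, 28] [192.1 219. ] [504.3 235.1 146. ]
t14 [384, 223, 10, 9, 68] [388.6 227.3] [ 481.2 -281.9  146. ]
t14 [161, 242, 18, 4, 28] [168.4 243.3] [440.1 295.7 146. ]
t14 [212, 247, 12, 4, 28] [217.3 248.9] [425.5 166.5 146. ]
t14 [490, 367, 70, 53, 2859] [528.3 395.7] [  69.7 -599.8  146. ]
w14 [473, 236, 39, 46, 607] [492.8 262.2] [ 562.6 -273.8  146. ]
w14 [438, 303, 51, 47, 549] [464.  325.7] [ 503.6 -270.9  146. ]
(np.float64(283.3), np.float64(275.1)) (np.float64(390.0), np.float64(225.5)) (np.float64(385.2), np.float64(198.1))
```

```bash
python3 -m jog '[{"delta_pos":[-1,-3.5,-40],"angular":[0,0,0],"fingers":0.55},{"delta_pos":[-1,-3.5,-80],"angular":[0,0,0],"fingers":0.55},{"delta_pos":[-1,-3.5,-115],"angular":[0,0,0],"fingers":0.55},{"delta_pos":[-1,-3.5,-126.5],"angular":[0,0,0],"fingers":0.55},{"delta_pos":[-1,-3.5,-126.5],"angular":[0,0,0],"fingers":0.36},{"delta_pos":[-1,-3.5,-126.5],"angular":[0,0,0],"fingers":0.36},{"delta_pos":[-1,-3.5,-126.5],"angular":[0,0,0],"fingers":0.36}]' 20
python3 - <<'E'
from h import *
s=ctrl.sense();print(rail(s['eef_pos']),s['force'])
for th in np.r_[np.arange(.1,1.55,.1),1.55]:
  v=70*np.array([np.cos(th)-1,np.sin(th)]);print(round(th,2),(v[0]*X_+v[1]*Y_).round(1))
E
```

```text
time_s: 29.4
eef_pos: [570.2, -115.3, 103.2]
ee_rot: [0.0, 0.998, 0.063, 0.0]
force: [-1.2, 1.9, 0.1]
grip_width: 0.359
grip_force: 1.3
(-13.5, 121.8) [-1.21955614  1.86784654  0.10095191]
0.1 [-1.2  6.9]
0.2 [-3.1 13.6]
0.3 [-5.7 20.1]
0.4 [-8.9 26.4]
0.5 [-12.7  32.2]
0.6 [-17.   37.7]
0.7 [-21.9  42.7]
0.8 [-27.3  47.2]
0.9 [-33.1  51.1]
1.0 [-39.2  54.5]
1.1 [-45.7  57.2]
1.2 [-52.4  59.2]
1.3 [-59.2  60.6]
1.4 [-66.2  61.3]
1.5 [-73.2  61.2]
1.55 [-76.7  61. ]
```

```bash
python3 -m jog '[{"delta_pos":[-1.2,10.4,0],"angular":[0,0,0.1],"fingers":0.36},{"delta_pos":[-3.1,17.1,0],"angular":[0,0,0.2],"fingers":0.36},{"delta_pos":[-5.7,23.6,0],"angular":[0,0,0.3],"fingers":0.36},{"delta_pos":[-8.9,29.9,0],"angular":[0,0,0.4],"fingers":0.36},{"delta_pos":[-12.7,35.7,0],"angular":[0,0,0.5],"fingers":0.36},{"delta_pos":[-17,41.2,0],"angular":[0,0,0.6],"fingers":0.36},{"delta_pos":[-21.9,46.2,0],"angular":[0,0,0.7],"fingers":0.36},{"delta_pos":[-27.3,50.7,0],"angular":[0,0,0.8],"fingers":0.36},{"delta_pos":[-33.1,54.6,0],"angular":[0,0,0.9],"fingers":0.36},{"delta_pos":[-39.2,58,0],"angular":[0,0,1.0],"fingers":0.36}]' 20; python3 -m jog '[{"delta_pos":[-6.5,2.7,0],"angular":[0,0,0.1],"fingers":0.36},{"delta_pos":[-13.2,4.7,0],"angular":[0,0,0.2],"fingers":0.36},{"delta_pos":[-20,6.1,0],"angular":[0,0,0.3],"fingers":0.36},{"delta_pos":[-27,6.8,0],"angular":[0,0,0.4],"fingers":0.36},{"delta_pos":[-34,6.7,0],"angular":[0,0,0.5],"fingers":0.36},{"delta_pos":[-38,6.3,0],"angular":[0,0,0.57],"fingers":0.36},{"delta_pos":[-38,6.3,0],"angular":[0,0,0.57],"fingers":0.36}]' 20;  python3 - <<'E'
from h import *
cap('top','t15');cap('wrist','w15');s=ctrl.sense();print(pointer('t15'),rail(s['eef_pos']),s['force'],s['ee_rot'])
im=cv2.imread('pics/w15.png');g=cv2.cvtColor(im,6)
print(proj('w15',W(-82.1,195.4,117)),proj('w15',W(-78,195.2,117)),proj('w15',W(-82.1,125.4,62)))
print(g[300,200:360:4])
E
```

```text
time_s: 30.65
eef_pos: [532.1, -57.6, 103.6]
ee_rot: [0.002, 0.845, 0.535, 0.002]
force: [2.6, 0.4, 0.0]
grip_width: 0.362
grip_force: 1.4
time_s: 31.52
eef_pos: [493.5, -51.3, 103.2]
ee_rot: [0.001, 0.661, 0.75, 0.0]
force: [0.8, -0.4, 0.1]
grip_width: 0.361
grip_force: 0.5
(-84.9, np.float64(251.0), np.float64(174.0)) (-81.6, 194.9) [1.76117143 0.26297414 1.43258552] [1.05464258e-03 6.61775066e-01 7.49701636e-01 3.27396200e-04]
(np.float64(276.4), np.float64(306.2)) (np.float64(286.0), np.float64(306.5)) (np.float64(277.2), np.float64(343.1))
[125 125 133  59  54  59  56  53 229 236  92  46  43 188 132 124 131  59
  63  64  57  62  65  66  66  70  63  64  62  40  89 147 147  57  64  62
  59  66 198 193]
```

```bash
python3 -m jog '[{"delta_pos":[0,0,50],"angular":[0,0,0],"fingers":0.6},{"delta_pos":[-15,-30,60],"angular":[0,0,0],"fingers":0.6},{"delta_pos":[-38.4,-74.8,60],"angular":[0,0,0],"fingers":0.6},{"delta_pos":[-38.4,-74.8,50],"angular":[0,0,0],"fingers":0.6},{"delta_pos":[-38.4,-74.8,5],"angular":[0,0,0],"fingers":0.6},{"delta_pos":[-38.4,-74.8,-1],"angular":[0,0,0],"fingers":0.6},{"delta_pos":[-38.4,-74.8,-1],"angular":[0,0,0],"fingers":0},{"delta_pos":[-38.4,-74.8,-1],"angular":[0,0,0],"fingers":0},{"delta_pos":[-38.4,-74.8,-1],"angular":[0,0,0],"fingers":0},{"delta_pos":[-38.4,-74.8,-1],"angular":[0,0,0],"fingers":0}]' 40;python3 - <<'E'
from h import *
cap('top','t16');s=ctrl.sense();print(pointer('t16'),rail(s['eef_pos']),s['grip_width'])
for y in (-128,-132,-136): 
  xs,g=prof('t16',y,46,-5,30,1.5);print(y,' '.join(map(str,g)))
E
```

```text
time_s: 32.88
eef_pos: [455.1, -125.6, 102.4]
ee_rot: [0.001, 0.661, 0.75, 0.001]
force: [0.8, 3.7, 6.3]
grip_width: 0.279
grip_force: 41.1
(-84.7, np.float64(249.0), np.float64(175.0)) (-128.9, 125.8) 0.27789804831150805
-128 169 191 211 218 221 222 217 201 168 110 87 124 163 204 226 220 216 214 213 214 214 208 200 187
-132 197 210 218 226 217 207 190 175 133 93 98 135 174 217 225 214 201 185 187 198 208 215 219 206
-136 74 71 72 70 68 74 76 77 64 43 80 123 166 214 187 155 103 56 72 83 82 78 71 68
```

```bash
python3 -m jog '[{"delta_pos":[3,0.4,0],"angular":[0,0,0],"fingers":0},{"delta_pos":[8,1,0],"angular":[0,0,0],"fingers":0},{"delta_pos":[14,1.7,0],"angular":[0,0,0],"fingers":0},{"delta_pos":[20,2.5,0],"angular":[0,0,0],"fingers":0},{"delta_pos":[26,3.2,0],"angular":[0,0,0],"fingers":0},{"delta_pos":[32,4,0],"angular":[0,0,0],"fingers":0},{"delta_pos":[38,4.7,0],"angular":[0,0,0],"fingers":0},{"delta_pos":[44,5.5,0],"angular":[0,0,0],"fingers":0},{"delta_pos":[50,6.2,0],"angular":[0,0,0],"fingers":0},{"delta_pos":[56,7,0],"angular":[0,0,0],"fingers":0}]' 40 && python3 -m jog '[{"delta_pos":[6,0.7,0],"angular":[0,0,0],"fingers":0},{"delta_pos":[12,1.5,0],"angular":[0,0,0],"fingers":0},{"delta_pos":[18,2.2,0],"angular":[0,0,0],"fingers":0},{"delta_pos":[24,3,0],"angular":[0,0,0],"fingers":0},{"delta_pos":[30,3.7,0],"angular":[0,0,0],"fingers":0},{"delta_pos":[36,4.5,0],"angular":[0,0,0],"fingers":0},{"delta_pos":[39.5,4.9,0],"angular":[0,0,0],"fingers":0},{"delta_pos":[41.2,5.1,0],"angular":[0,0,0],"fingers":0},{"delta_pos":[41.2,5.1,0],"angular":[0,0,0],"fingers":0},{"delta_pos":[41.2,5.1,0],"angular":[0,0,0],"fingers":0}]' 40;python3 - <<'E'
from h import *
cap('top','t17');s=ctrl.sense();print(pointer('t17'),rail(s['eef_pos']),s['grip_width'])
corks('t17',146,25)
E
```

```text
time_s: 34.17
eef_pos: [510.7, -118.9, 102.4]
ee_rot: [0.001, 0.661, 0.75, -0.0]
force: [-4.6, -0.8, 8.5]
grip_width: 0.278
grip_force: 41.3
time_s: 35.42
eef_pos: [552.0, -114.0, 102.4]
ee_rot: [0.001, 0.661, 0.75, 0.0]
force: [-1.6, -0.9, 6.1]
grip_width: 0.276
grip_force: 40.9
(12.4, np.float64(248.0), np.float64(92.0)) (-31.3, 125.4) 0.27233342907781255
t17 [192, 90, 79, 28, 934] [215.7 103. ] [828.9 179.7 146. ]
t17 [371, 160, 13, 11, 81] [377.2 164.9] [ 649.6 -259.7  146. ]
t17 [376, 187, 12, 10, 83] [381.7 191.5] [ 576.7 -268.3  146. ]
t17 [207, 247, 18, 4, 34] [216.3 248.6] [426.3 169.2 146. ]
t17 [490, 367, 70, 53, 2863] [528.2 395.7] [  69.7 -599.7  146. ]
```

```bash
python3 -m jog '[{"delta_pos":[0,0,0],"angular":[0,0,0],"fingers":0.55},{"delta_pos":[0,0,0],"angular":[0,0,0],"fingers":0.6},{"delta_pos":[0,0,50],"angular":[0,0,0],"fingers":0.6},{"delta_pos":[15,30,60],"angular":[0,0,0],"fingers":0.6},{"delta_pos":[40,75.5,60],"angular":[0,0,0],"fingers":0.6},{"delta_pos":[40,75.5,50],"angular":[0,0,0],"fingers":0.6},{"delta_pos":[40,75.5,5],"angular":[0,0,0],"fingers":0.6},{"delta_pos":[40,75.5,0],"angular":[0,0,0],"fingers":0.5},{"delta_pos":[40,75.5,0],"angular":[0,0,0],"fingers":0.36},{"delta_pos":[40,75.5,0],"angular":[0,0,0],"fingers":0.36}]' 20
python3 - <<'E'
from h import *
cap('top','t18');s=ctrl.sense();print(pointer('t18'),rail(s['eef_pos']),s['force'])
E
python3 -m jog '[{"delta_pos":[3.9,0.4,0],"angular":[0,0,-0.07],"fingers":0.36},{"delta_pos":[9.9,0.5,0],"angular":[0,0,-0.17],"fingers":0.36},{"delta_pos":[16.9,-0.2,0],"angular":[0,0,-0.27],"fingers":0.36},{"delta_pos":[23.8,-1.6,0],"angular":[0,0,-0.37],"fingers":0.36},{"delta_pos":[30.5,-3.6,0],"angular":[0,0,-0.47],"fingers":0.36},{"delta_pos":[36.9,-6.3,0],"angular":[0,0,-0.57],"fingers":0.36},{"delta_pos":[43.1,-9.7,0],"angular":[0,0,-0.67],"fingers":0.36},{"delta_pos":[48.9,-13.6,0],"angular":[0,0,-0.77],"fingers":0.36},{"delta_pos":[54.2,-18.1,0],"angular":[0,0,-0.87],"fingers":0.36},{"delta_pos":[59.1,-23.1,0],"angular":[0,0,-0.97],"fingers":0.36}]' 20
python3 - <<'E'
from h import *
cap('top','t19');cap('side','s19');s=ctrl.sense();print(pointer('t19'),rail(s['eef_pos']),s['force'])
E
```

```text
time_s: 36.72
eef_pos: [592.3, -38.5, 102.8]
ee_rot: [0.001, 0.661, 0.75, 0.001]
force: [0.2, -0.3, 0.5]
grip_width: 0.357
grip_force: 0.0
(12.6, np.float64(246.0), np.float64(166.5)) (17.9, 195.3) [ 1.46696475 -1.22548594  0.074911  ]
time_s: 38.02
eef_pos: [650.8, -61.2, 102.2]
ee_rot: [0.0, 0.935, 0.354, 0.0]
force: [-2.2, 0.8, 0.3]
grip_width: 0.36
grip_force: 1.1
(12.6, np.float64(247.0), np.float64(164.0)) (73.5, 165.1) [ 0.2843909   0.03487607 -0.10032465]
```

```bash
python3 -m jog '[{"delta_pos":[4.4,-5.5,0],"angular":[0,0,-0.1],"fingers":0.36},{"delta_pos":[8.2,-11.3,0],"angular":[0,0,-0.2],"fingers":0.36},{"delta_pos":[11.4,-17.6,0],"angular":[0,0,-0.3],"fingers":0.36},{"delta_pos":[13.9,-24.1,0],"angular":[0,0,-0.4],"fingers":0.36},{"delta_pos":[15.8,-30.8,0],"angular":[0,0,-0.5],"fingers":0.36},{"delta_pos":[17,-37.7,0],"angular":[0,0,-0.6],"fingers":0.36},{"delta_pos":[17.5,-41,0],"angular":[0,0,-0.6],"fingers":0.36},{"delta_pos":[17.5,-42.6,0],"angular":[0,0,-0.6],"fingers":0.36},{"delta_pos":[17.5,-43.5,0],"angular":[0,0,-0.6],"fingers":0.36}]' 20; python3 -m jog '[{"delta_pos":[-0.5,4,0],"angular":[0,0,0],"fingers":0.4},{"delta_pos":[-0.5,4,0],"angular":[0,0,0],"fingers":0.45},{"delta_pos":[-0.5,4,50],"angular":[0,0,0],"fingers":0.55},{"delta_pos":[-0.5,4,100],"angular":[0,0,0],"fingers":0.55},{"delta_pos":[-30,60,129],"angular":[0,0,0],"fingers":0.55},{"delta_pos":[-60,120,129],"angular":[0,0,0],"fingers":0.55},{"delta_pos":[-100,170,129],"angular":[0,0,0],"fingers":0.55},{"delta_pos":[-140,200,129],"angular":[0,0,0],"fingers":0.55},{"delta_pos":[-140,220,129],"angular":[0,0,0],"fingers":0.55},{"delta_pos":[-140,220,129],"angular":[0,0,0],"fingers":0.55}]' 20
python3 - <<'E'
from h import *
a=cap('top','t20');b=cap('side','s20');print(pointer('t20'))
A=cv2.resize(a['pixels'][125:245,300:430],(433,400),interpolation=2);B=cv2.resize(b['pixels'][130:380,190:420],(367,399),interpolation=2);B=cv2.copyMakeBorder(B,0,1,0,0,0);cv2.imwrite('pics/m20.png',np.hstack([A,B]))
E
```

```text
time_s: 39.25
eef_pos: [668.5, -103.6, 101.6]
ee_rot: [-0.001, 0.998, 0.065, 0.001]
force: [2.0, 8.9, 2.6]
grip_width: 0.366
grip_force: 4.1
time_s: 40.5
eef_pos: [528.0, 116.1, 230.5]
ee_rot: [0.0, 0.998, 0.065, 0.0]
force: [0.0, -0.7, -1.0]
grip_width: 0.548
grip_force: 0.0
(12.5, np.float64(251.0), np.float64(174.0))
```

View pics/m20.png

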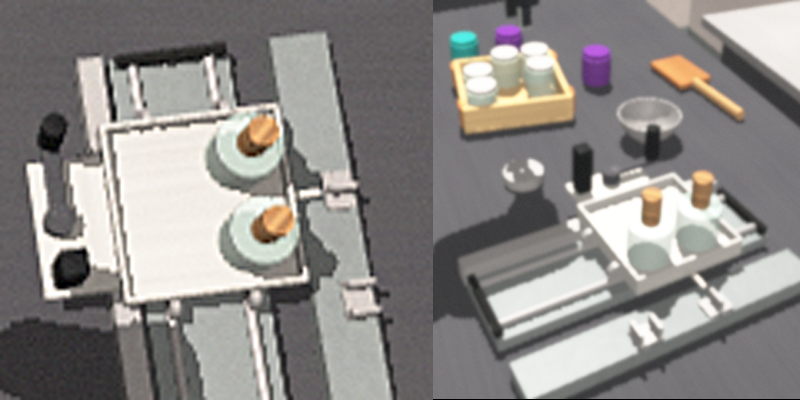

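Everything is in place: both cork jars are upright on the tray, the pointer at (320,191) is level with the single fin, the lever lies along the rail, and the five lidded jars are in the crate. I'm handing the job in.

```bash
python3 -c "
from rig import ctrl
print(ctrl.finish_job())"
```

```text
the job is handed in; nothing more can be done
None
```

The job is handed in and no verdict came back; in the last picture both cork jars stand upright on the tray, the carriage is clamped at the single-finned mark, and the five lidded jars are in the crate, though the carriage did slide back about 55 mm when I first opened the lever.

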